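# Set the stop pin, free the sagging gate bolt and hold the gate ajar

### The job

First stand the brass stop pin upright in the round bore of the steel socket in front of the little green guard gate, fully down, and let go of it. Then take the red knob of the gate's sagging bolt, lift the bolt over the keeper's bent-up yellow lip while drawing it clear of the keeper (do not wrench it against the keeper), and by the knob pull the self-closing gate towards you until it comes up against the pin. Finish still gripping the knob and holding the gate there, and leave the jar of screws and the pliers where they are.

Things in the scene. Friction and masses are not known exactly. Their poses are not given: they have to be found in the camera images.
- frame: low green and dark steel guard screen, fixed to the bench: a sill 320 mm long (along its y) and 60 mm deep, with a hinge post at y = +138 mm and a latch post at y = -135 mm, and the gate between them in the plane x = 0. Origin: on the bench, under the middle of the closed gate. Its -x axis is the side towards the robot, to which the gate opens; z up. In this frame the knob stands at (0, -50, 180.5) mm and the socket's bore at (-115, -50) mm while the gate is shut
- socket_hole0 (a point): mouth centre of the bore in the steel socket block (50 x 50 mm, its top 34 mm above the bench) in front of the gate. The bore is 23 mm wide (1.5 mm clear all round the pin) with a small chamfer, 26 mm deep, its floor 8 mm above the bench. Axes as the frame's
- pin_mid (a point): centre, half-way up, of the brass stop pin: a loose round pin 20 mm in diameter, 100 mm tall, about 0.12 kg, with a tapered foot, that starts standing upright on the bench to the right of the screen, behind the vice (which fills x 0.28 to 0.47, y -0.05 to 0.11); z along the pin. A tall solid tool chest stands to the right (x beyond 0.43, y below -0.22): come round it on the robot's side
- pin_foot (a point): centre of the pin's foot, 50 mm below pin_mid along the pin; 8 mm above the bench when the pin is fully down in the bore
- knob (a point): middle of the red grip of the bolt's knob: an upright round grip 20 mm in diameter and 52 mm tall (26 mm above and below this point), standing on a thin stem on the bolt. 180.5 mm above the bench at rest; nothing stands higher than 152 mm beside it (the steel brackets and keeper cheeks). The knob is part of the bolt and moves with it: straight up when lifted, along the gate to the hinge side (frame +y) when drawn, round the hinge when the gate opens. It may turn in the grip
- gate_hinge (a point): point on the gate's upright hinge line, 120 mm to +y of the frame's origin, 70 mm above the bench. The knob is 170 mm from this line with the bolt home, 118 mm when drawn all the way
- barrel (a joint): lift of the sagging barrel that carries the bolt, m: 0 = sagging at rest, up to 0.018; falls back by its weight (about 3 N) when not held. The bolt's nose hangs behind the keeper's yellow lip and clears it only when lifted more than about 0.009; 0.013 is a good lift
- bolt (a joint): how far the bolt is drawn along the gate towards the hinge, m: 0 = home in the keeper, stop at 0.052. From about 0.030 the nose is free of the lip and cheeks; stays where it is left
- gate (a joint): opening of the gate about its upright hinge, rad: 0 = shut (it is then a green barred gate 222 mm wide, 18 mm thick, from 36 to 120 mm above the bench), grows as the free end comes to the robot's side (clockwise from above). A spring (0.3 to 0.45 N m) shuts it when it is let go. While the bolt is in the keeper the gate cannot open. With the pin in its bore the gate's bars meet it at about 0.50
- red_knob: the red knob with its stem, fixed on the bolt; origin 4 mm above point knob
- keeper: the steel keeper on the latch post: two upright cheeks and between them, on the gate side, a yellow lip bent upward; origin as the frame's
- drop_nose: centre of the bolt's drop nose, a steel block 18 x 20 x 21 mm at the bolt's end, 88 mm to the frame's -y side of the knob
- pin: the same brass pin; origin at the centre of its foot
- jar: jar of screws with a yellow lid, 70 mm wide, 92 mm tall, a loose bystander; origin at the centre of its underside
- plier: red-handled pliers, 182 mm long, 13 mm thick, lying on the bench, a loose bystander; origin at the centre of the underside

How it is judged (in metres and radians):
On the way, in this order (a step that is already met when the one before it is completed fails the run):
1. the pin stands fully down in the bore, let go, the bolt still home (horizontal distance between pin_foot and socket_hole0 below 0.005 m and height (world z) of pin_foot below 0.011 m and angle between pin's own z axis and vertical below 0.12 rad and contact force between the fingers and pin below 0.1 N and value of joint bolt below 0.012 m), for 0.2 s.
2. the bolt is gripped by its knob and drawn clear of the keeper (value of joint bolt above 0.031 m and contact force between the fingers and red_knob above 0.5 N and value of joint gate below 0.4 rad), for 0.05 s.
At the end, for the whole second after the job is handed in: The robot still grips the knob, the bolt is drawn at least 28 mm, the gate is held still at the pin (opening 0.44 to 0.60 rad), and the pin stands in the bore (leaning less than 0.25 rad, foot within 7 mm of its centre and at most 13 mm above the bench), not touched by the fingers (value of joint gate between 0.44 and 0.6 rad and value of joint bolt above 0.028 m and contact force between the fingers and red_knob above 0.5 N and linear speed of red_knob below 0.03 m/s and horizontal distance between pin_foot and socket_hole0 below 0.007 m and height (world z) of pin_foot below 0.013 m and angle between pin's own z axis and vertical below 0.25 rad and contact force between the fingers and pin below 0.1 N); the arm keeps its last pose, push and grip.
It fails at once if the bolt is wrenched against the keeper (more than 40 N) (contact force between drop_nose and keeper above 40 N).
It fails at once if the jar of screws is moved more than 30 mm (distance of jar from where it was at the start of the episode above 0.03 m).
It fails at once if the pliers are moved more than 30 mm (distance of plier from where it was at the start of the episode above 0.03 m).
It also fails if it takes over 64 s, if anything falls off the work surface, if the arm or the gripper's body presses on something with over 40 N, if the wrist force passes 120 N, or if a joint passes its speed limit or range.

### The arm

A 6-joint arm with a two-finger parallel gripper is mounted at the origin on a cart in front of the work surface, level with it; the furniture and walls round the work are solid. World frame = base frame: x ahead of the robot, y to its left, z up, the work surface at z = 0. Lengths are in m, angles in degrees, forces in N, time in s.
With the tool pointing down it reaches from about 0.4 to 0.825 m from the base axis. Payload 7 kg.
Tool frame: the origin (TCP) lies midway between the tips of the shut fingers; the grasp point (between the pads) lies r.pinch_z behind it (r.pinch_z is the distance from the TCP to the grasp point, in m); z points along the fingers, y is the line along which they close (so a half turn about z gives the same grasp; the last joint's range is limited). The gripper opens to 88 mm and grips with 3 to 60 N. Pads are 19 mm wide; open, the fingers measure 130 mm over their backs; the gripper's body (78 mm by 193 mm) begins 47 mm behind the grasp point.
Start: joints at [-49.784, 20.546, 0.682, 0, -70.136, -16.507], TCP at [0.271, -0.618, 0.227] pointing down, gripper open.
Joint ranges: [-176.03, 176.03], [-82.01, 121.73], [-58.28, 71.71], [-173.87, 95.51], [-174.79, -0.11], [-173.66, 173.66]. Speed limits (degrees/s): [136.94, 136.94, 172.46, 180, 180, 180].

### API

Orientations are given as [roll, pitch, yaw] about the fixed x, y, z axes, in that order (R = Rz(yaw) Ry(pitch) Rx(roll)).
In Python, from plant import r, optics, job gives the robot as it stands.
- The arm moves only by the shell command python3 -m crank 'ROWS' [FORCE]. ROWS is JSON, a list of rows, each an object with "xyz": the shift along the tool's x, y, z in units of 30 mm (1.0 is 30 mm), a list of three; "delta_rot": the turn, a rotation vector about the tool's x, y, z in degrees, a list of three; "claw": the closure, from 0 (fully open) to 1 (shut). A call has 1 to 20 rows; each row is the pose to reach, as a shift and turn from the pose commanded when the call began, along the tool's axes at that moment; what a row does not reach only later rows make up. A row lasts 1/8 s, in which the tool goes at most 62.5 mm and 10.7 degrees, less where a joint would pass 70% of its speed; a pose out of reach is approached as far as the arm can. A call with a gripper value outside its range is refused whole. The fingers move at their own pace and stop on an object; FORCE is the grip in N (left out, the last holds). Time passes only in rows, so rows that repeat a pose let the fingers close. It gives the time, the measured TCP pose, the force, the opening and the grip force at its end, in the units of the state.
- r.get_state(): the state, without advancing time (a new reading comes with each control period).
- optics.capture(name): name is "side" or "top"; returns a dict with "img" (400x640x3 uint8, blue, green, red), "fovy" (degrees; the focal length in pixels is half the picture's height over the tangent of half this angle, whatever the lens; pixels are square), "cx", "cy" (the principal point, pixels), "dist" ([k1, k2, p1, p2, k3] as OpenCV has them; the pictures are not rectified), "eye" and "rotation" of the camera in the world. Camera axes: x right, y up, looking along -z (the intrinsics and any distortion apply to the point x, -y, -z); pixel columns grow to the right and rows downward; lengths in m; the calibration is good to about 2 mm. A picture is of the moment at which its call begins. There is no depth.
- job.close_job(): hands the job in; it is judged then, once.
The state is a dict: "time_s": time; "joints": joint angles; "qd": joint speeds; "joint_torque": joint torques, N m; "tcp_pos": TCP position; "eef_rot": TCP orientation; "contact_force": force on the tool from outside, world axes, zero at the start; "moment": the same for the moment, N m; "gripper_width": finger opening in m; "gripper_force": force on a finger pad.
Only numpy, scipy, OpenCV 4.12 (cv2) and the standard library are available. Lean on these libraries where they do the work, as an engineer would, in place of code of your own. Each camera call takes 0.05 s, during which the arm holds its last target. There are 200 camera calls.

## Working session

There is one attempt and no reset: what is moved stays moved. The work goes in short steps, Python scripts to look and compute and a shell command to move; the robot and the scene stay as the last step left them, time stands still between calls to the robot, and variables do not carry over. Pictures are saved under pics/ and viewed, at most 10 in all, crops included, and the job is handed in when it is done.

```bash
ls; mkdir -p pics; cat > h.py <<'E'
import numpy as np, cv2
from plant import r, optics, job
def cap(n):
    c=optics.capture(n); h=c["img"].shape[0]; f=h/2/np.tan(np.radians(c["fovy"])/2)
    c["K"]=np.array([[f,0,c["cx"]],[0,f,c["cy"]],[0,0,1]]); c["d"]=np.array(c["dist"],float)
    c["R"]=np.array(c["rotation"]).reshape(3,3); c["e"]=np.array(c["eye"]); return c
def ray(c,uv):
    p=cv2.undistortPoints(np.array([[uv]],float),c["K"],c["d"])[0,0]
    return c["R"]@np.array([p[0],-p[1],-1.])
def onz(c,uv,z):
    d=ray(c,uv); return c["e"]+d*(z-c["e"][2])/d[2]
def proj(c,P):
    q=(np.atleast_2d(P)-c["e"])@c["R"]*[1,-1,-1]
    return cv2.projectPoints(q,np.zeros(3),np.zeros(3),c["K"],c["d"])[0][:,0]
def tri(c1,u1,c2,u2):
    a,b=ray(c1,u1),ray(c2,u2); A=np.c_[a,-b]; s=np.linalg.lstsq(A,c2["e"]-c1["e"],rcond=None)[0]
    p,q=c1["e"]+s[0]*a,c2["e"]+s[1]*b; return (p+q)/2,np.linalg.norm(p-q)
E
python3 - <<'E'
from h import *
for n in("side","top"):
    c=cap(n); cv2.imwrite(f"pics/{n}0.png",c["img"]); print(n,c["e"],c["R"].round(3).tolist(),c["fovy"],c["dist"])
print(r.get_state(), r.pinch_z)
E
```

```text
picsTraceback (most recent call last):
  File "<stdin>", line 3, in <module>
  File "h.py", line 6, in cap
    c["R"]=np.array(c["rotation"]).reshape(3,3); c["e"]=np.array(c["eye"]); return c
           ~~~~~~~~~~~~~~~~~~~~~~~~~~~~~~~^^^^^
ValueError: cannot reshape array of size 3 into shape (3,3)
```

Rotation comes as roll/pitch/yaw.

```bash
sed -i 's/c\["R"\]=np.array(c\["rotation"\]).reshape(3,3)/c["R"]=Rot.from_euler("xyz",c["rotation"],degrees=True).as_matrix()/; 1a from scipy.spatial.transform import Rotation as Rot' h.py
python3 - <<'E'
from h import *
for n in("side","top"):
    c=cap(n); cv2.imwrite(f"pics/{n}0.png",c["img"]); print(n,c["e"],c["rotation"],c["R"].round(3).tolist(),c["fovy"],c["dist"])
print(r.get_state(), r.pinch_z)
E
```

```text
side [0.23042772 1.2114875  0.5907854 ] [  67.14508265    0.76293096 -163.99986124] [[-0.961, 0.095, -0.259], [-0.276, -0.377, 0.884], [-0.013, 0.921, 0.388]] 47.05848856375603 [-0.09811016  0.          0.          0.          0.        ]
top [0.45674613 0.15585907 1.32684275] [  5.10212215   0.12319757 -90.54829554] [[-0.01, 0.996, -0.089], [-1.0, -0.01, -0.001], [-0.002, 0.089, 0.996]] 53.68698938866694 [-0.09744215  0.          0.          0.          0.        ]
{'time_s': 0.15, 'joints': array([-4.97859483e+01,  2.05808429e+01,  6.46332983e-01, -1.18715467e-02,
       -7.01368516e+01, -1.65059867e+01]), 'qd': array([-0.01962558, -0.06591033,  0.08779954,  0.17174282, -0.09113968,
        0.0533285 ]), 'joint_torque': array([-9.08687689e-04, -5.83275712e+01,  2.93294227e+01,  7.00103313e+00,
        8.93124088e-03, -1.10507481e-04]), 'tcp_pos': array([ 0.27120515, -0.61772152,  0.22586361]), 'eef_rot': array([ 1.79928408e+02, -9.57468724e-03, -1.56295970e+02]), 'contact_force': array([-0.52159299, -0.37709037, -0.0618031 ]), 'moment': array([-0.00343844,  0.04257207,  0.00019651]), 'gripper_force': 0.0, 'gripper_width': 0.08698852283964736} 0.0188
```

View pics/side0.png

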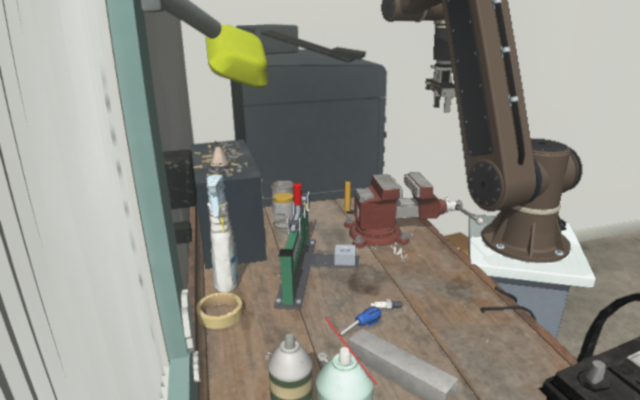

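View pics/top0.png

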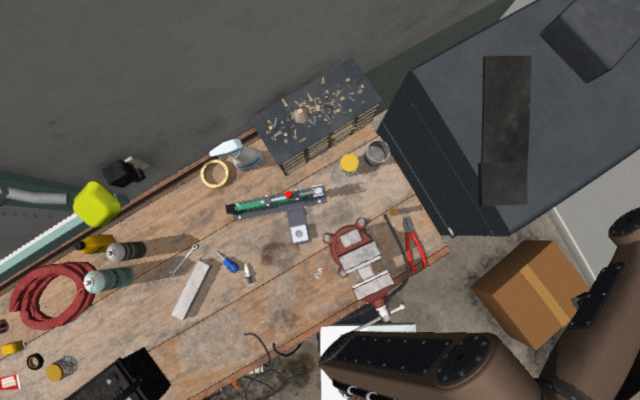

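The side view shows the knob at about (297,195), the socket at (345,255), the pin at (347,195) and the jar at (283,205). The top view shows the knob at (289,195), the socket at (299,231), the pin at (393,211), the pliers at (415,243) and the jar lid at (349,162).

```bash
python3 - <<'E'
from h import *
s=cap("side"); t=cap("top")
def blob(c,lo,hi,box):
    x0,y0,x1,y1=box; h=cv2.cvtColor(c["img"][y0:y1,x0:x1],cv2.COLOR_BGR2HSV)
    m=cv2.inRange(h,lo,hi); n,l,st,ce=cv2.connectedComponentsWithStats(m); k=1+np.argmax(st[1:,4]); q=st[k]
    print("  blob",q[0]+x0,q[1]+y0,q[2],q[3],q[4],(ce[k]+[x0,y0]).round(1)); return ce[k]+[x0,y0],l==k
R1=(0,150,100);R2=(8,255,255)
ks,_=blob(s,R1,R2,(285,175,310,215)); kt,_=blob(t,R1,R2,(280,185,300,205))
P,e=tri(s,ks,t,kt); print("knob tri",P,e, "top z.2065",onz(t,kt,.204))
ps,_=blob(s,(12,110,60),(28,255,255),(338,172,358,218)); pt,_=blob(t,(12,110,60),(28,255,255),(384,203,402,218))
P,e=tri(s,ps,t,pt); print("pin tri",P,e,onz(t,pt,.05))
# screen sill direction from green bar in top
g=cv2.cvtColor(t["img"],cv2.COLOR_BGR2HSV); m=cv2.inRange(g[185:225,220:330],(60,100,40),(85,255,255)); 
ys,xs=np.nonzero(m); print(len(xs)); 
vx,vy,x0,y0=cv2.fitLine(np.c_[xs+220,ys+185].astype(np.float32),cv2.DIST_HUBER,0,.01,.01).ravel()
a,b=onz(t,(x0-40*vx,y0-40*vy),.12),onz(t,(x0+40*vx,y0+40*vy),.12); print("green line",a,b,"y-axis yaw",np.degrees(np.arctan2((a-b)[1],(a-b)[0])))
print("socket top",onz(t,(299.5,230.5),.034), onz(t,(349,162),.092))
cv2.imwrite("pics/z1.png",np.hstack([cv2.resize(t["img"][175:255,215:335],None,fx=5,fy=5,interpolation=cv2.INTER_CUBIC)]))
big=np.hstack([cv2.resize(t["img"][195:255,370:440],(466,400),interpolation=cv2.INTER_CUBIC),cv2.resize(s["img"][170:275,270:360],(330,400))]); cv2.imwrite("pics/z2.png",big)
E
```

```text
blob 294 183 7 22 147 [297.1 193.6]
  blob 285 191 7 7 39 [288.  193.9]
knob tri [0.57041976 0.24748699 0.18182369] 0.0034522996028191915 top z.2065 [0.56984921 0.2462084  0.204     ]
  blob 344 182 7 29 173 [347.1 195.5]
  blob 389 209 11 7 45 [393.2 212.1]
pin tri [ 0.52125707 -0.08215132  0.05142189] 0.003082329119750045 [ 0.52283691 -0.08208964  0.05      ]
299
green line [0.52838609 0.45255089 0.12      ] [0.56569863 0.20905087 0.12      ] y-axis yaw 98.71190935265653
socket top [0.46655393 0.22276738 0.034     ] [0.68076374 0.06191955 0.092     ]
```

View pics/z1.png

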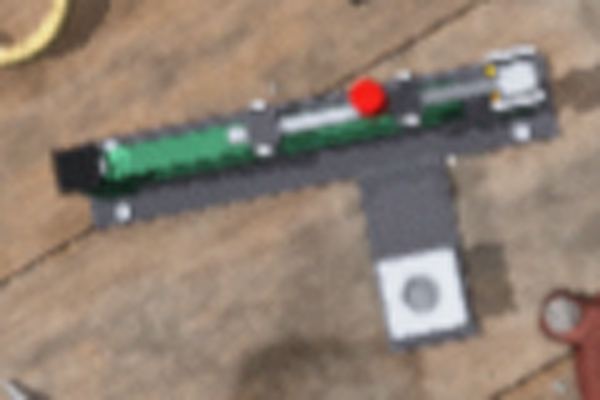

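View pics/z2.png

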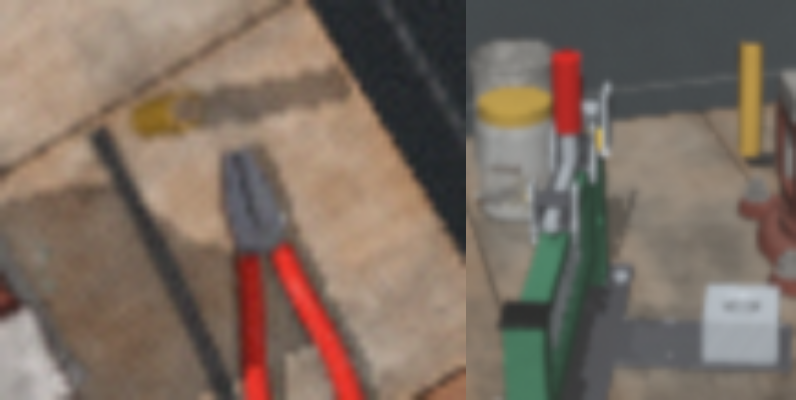

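The close-ups show the bore centre at about z1 (421,295), which is top pixel (299.3,234), with the block's corners around it. The plier tips are about 40 mm from the pin. The gate's hinge is the left, dark end.

```bash
python3 - <<'E'
from h import *
s=cap("side"); t=cap("top")
# white top of the socket
x0,y0=285,218; g=cv2.cvtColor(t["img"][y0:248,x0:318],cv2.COLOR_BGR2HSV); m=cv2.inRange(g,(0,0,150),(180,60,255))
n,l,st,ce=cv2.connectedComponentsWithStats(m); k=1+np.argmax(st[1:,4]); cn=cv2.findContours((l==k).astype(np.uint8),0,2)[0][0]
q=cv2.minAreaRect(cn); print(q); c=np.array(q[0])+[x0,y0]; b=onz(t,c,.034); print("bore",b)
B=cv2.boxPoints(q)+[x0,y0]; W=np.array([onz(t,p,.034) for p in B]); print([np.round((np.linalg.norm(W[i]-W[i-1]),np.degrees(np.arctan2(*(W[i]-W[i-1])[1::-1]))),3) for i in range(4)])
k=onz(t,(288.,193.9),.2065); d=k-b; print("knob-bore",np.hypot(d[0],d[1]),np.degrees(np.arctan2(d[1],d[0])))
for uv in [(405.3,217.5)]: print("plier tip",onz(t,uv,.01))
for y in (0.0,.06): # vice top in side
    d=ray(s,(384,177)); print(s["e"]+d*(y-s["e"][1])/d[1])
W=np.array([[-.916,-.402,0],[-.402,.916,0],[0,0,-1]])
p0=r.get_state()["tcp_pos"]
for P in ([.30,-.33,.27],[.39,-.11,.27],[.522,-.082,.27],[.522,-.082,.20]): print(np.round(W@(P-p0)/.03,2))
E
```

```text
((13.826923370361328, 15.134614944458008), (16.277639389038086, 16.081523895263672), 78.69007110595703)
bore [0.45799512 0.22501566 0.034     ]
[array([ 0.053, 11.084]), array([ 5.3000e-02, -7.9212e+01]), array([ 5.30000e-02, -1.69085e+02]), array([5.20000e-02, 1.00783e+02])]
knob-bore 0.11356634340942057 10.689380996009136
plier tip [ 0.5062594  -0.12993718  0.01      ]
[0.39606662 0.         0.15239582]
[0.38786321 0.06       0.17410745]
[-4.73  8.41 -1.46]
[-10.43  13.92  -1.46]
[-14.83  13.    -1.46]
[-14.83  13.     0.88]
```

```bash
python3 -m crank '[{"xyz":[-1.2,2.1,-1.4],"delta_rot":[0,0,10],"claw":0},{"xyz":[-2.4,4.2,-1.4],"delta_rot":[0,0,20],"claw":0},{"xyz":[-3.6,6.3,-1.4],"delta_rot":[0,0,30],"claw":0},{"xyz":[-4.7,8.4,-1.4],"delta_rot":[0,0,34],"claw":0},{"xyz":[-4.7,8.4,-1.4],"delta_rot":[0,0,34],"claw":0},{"xyz":[-6.2,9.8,-1.4],"delta_rot":[0,0,34],"claw":0},{"xyz":[-7.6,11.2,-1.4],"delta_rot":[0,0,34],"claw":0},{"xyz":[-9,12.6,-1.4],"delta_rot":[0,0,34],"claw":0},{"xyz":[-10.4,13.9,-1.4],"delta_rot":[0,0,34],"claw":0},{"xyz":[-10.4,13.9,-1.4],"delta_rot":[0,0,34],"claw":0},{"xyz":[-12,13.6,-1.4],"delta_rot":[0,0,34],"claw":0},{"xyz":[-13.6,13.3,-1.4],"delta_rot":[0,0,34],"claw":0},{"xyz":[-14.8,13,-1.4],"delta_rot":[0,0,34],"claw":0},{"xyz":[-14.8,13,-1.4],"delta_rot":[0,0,34],"claw":0},{"xyz":[-14.8,13,0.8],"delta_rot":[0,0,34],"claw":0},{"xyz":[-14.8,13,0.8],"delta_rot":[0,0,34],"claw":0},{"xyz":[-14.8,13,0.8],"delta_rot":[0,0,34],"claw":0}]' 
python3 - <<'E'
from h import *
s=cap("side"); t=cap("top")
cv2.imwrite("pics/v3.png",np.hstack([cv2.resize(t["img"][160:260,340:440],(400,400)),cv2.resize(s["img"][120:240,290:410],(400,400))]))
st=r.get_state(); print(st["tcp_pos"],st["eef_rot"],st["contact_force"])
E
```

```text
time_s: 2.48
tcp_pos: [0.5213, -0.0831, 0.2042]
eef_rot: [-180.0, 0.1, 169.7]
contact_force: [-0.1, 0.0, 0.4]
gripper_width: 0.0877
gripper_force: 0.0
[ 0.52222151 -0.08265837  0.20508425] [179.96547362   0.19695125 169.71652554] [-0.07039107  0.45661488  0.46969899]
```

View pics/v3.png

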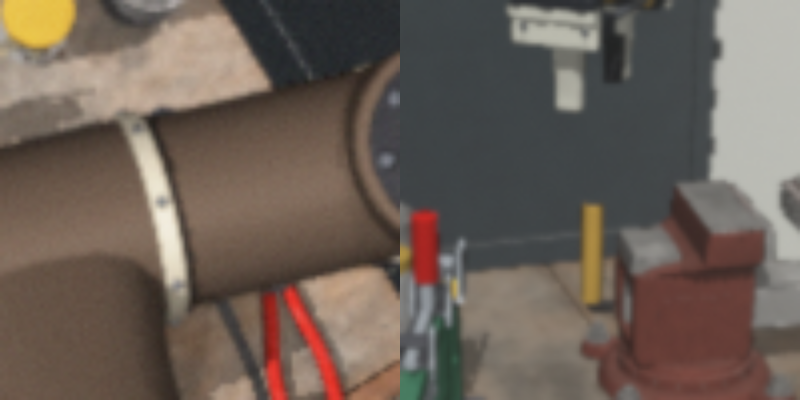

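The side view has the fingers straddling the pin (pin at column 592, fingers at 568 and 617), so I can descend and grip.

```bash
python3 -m crank '[{"xyz":[0,0,1.7],"delta_rot":[0,0,0],"claw":0},{"xyz":[0,0,3.4],"delta_rot":[0,0,0],"claw":0},{"xyz":[0,0,4.9],"delta_rot":[0,0,0],"claw":0},{"xyz":[0,0,4.9],"delta_rot":[0,0,0],"claw":0},{"xyz":[0,0,4.9],"delta_rot":[0,0,0],"claw":1},{"xyz":[0,0,4.9],"delta_rot":[0,0,0],"claw":1},{"xyz":[0,0,4.9],"delta_rot":[0,0,0],"claw":1},{"xyz":[0,0,4.9],"delta_rot":[0,0,0],"claw":1},{"xyz":[0,0,4.9],"delta_rot":[0,0,0],"claw":1},{"xyz":[0,0,4.9],"delta_rot":[0,0,0],"claw":1},{"xyz":[0,0,4.9],"delta_rot":[0,0,0],"claw":1},{"xyz":[0,0,4.9],"delta_rot":[0,0,0],"claw":1}]' 30
```

```text
time_s: 4.08
tcp_pos: [0.521, -0.0824, 0.0555]
eef_rot: [-180.0, -0.0, 169.7]
contact_force: [-0.6, 0.5, -0.3]
gripper_width: 0.0191
gripper_force: 30.0
```

```bash
python3 -m crank '[{"xyz":[0,0,-1.8],"delta_rot":[0,0,0],"claw":1},{"xyz":[0,0,-3.6],"delta_rot":[0,0,0],"claw":1},{"xyz":[0,0,-5.4],"delta_rot":[0,0,0],"claw":1},{"xyz":[0,0,-7.2],"delta_rot":[0,0,0],"claw":1},{"xyz":[0.5,1.2,-7.2],"delta_rot":[0,0,-3],"claw":1},{"xyz":[1.1,2.7,-7.2],"delta_rot":[0,0,-8],"claw":1},{"xyz":[1.7,4.2,-7.2],"delta_rot":[0,0,-12],"claw":1},{"xyz":[2.3,5.7,-7.2],"delta_rot":[0,0,-16],"claw":1},{"xyz":[2.9,7.2,-7.2],"delta_rot":[0,0,-20],"claw":1},{"xyz":[3.4,8.6,-7.2],"delta_rot":[0,0,-20],"claw":1},{"xyz":[3.9,9.7,-7.2],"delta_rot":[0,0,-20],"claw":1},{"xyz":[3.9,9.7,-7.2],"delta_rot":[0,0,-20],"claw":1},{"xyz":[3.9,9.7,-5.7],"delta_rot":[0,0,-20],"claw":1},{"xyz":[3.9,9.7,-4.2],"delta_rot":[0,0,-20],"claw":1},{"xyz":[3.9,9.7,-2.7],"delta_rot":[0,0,-20],"claw":1},{"xyz":[3.9,9.7,-2.7],"delta_rot":[0,0,-20],"claw":1},{"xyz":[3.9,9.7,-2.7],"delta_rot":[0,0,-20],"claw":1}]' 30
python3 - <<'E'
from h import *
s=cap("side"); t=cap("top")
cv2.imwrite("pics/v4.png",np.hstack([cv2.resize(t["img"][185:265,250:350],(400,320)),cv2.resize(s["img"][180:280,285:385],(320,320),interpolation=cv2.INTER_CUBIC)]))
st=r.get_state(); print(st["tcp_pos"],st["eef_rot"],st["contact_force"],st["gripper_width"])
E
```

```text
time_s: 6.2
tcp_pos: [0.459, 0.225, 0.1382]
eef_rot: [180.0, 0.1, -170.3]
contact_force: [0.0, 0.9, -0.3]
gripper_width: 0.0194
gripper_force: 30.0
[0.45911266 0.22555823 0.13867278] [ 1.79902460e+02  1.65982642e-01 -1.70286602e+02] [ 0.39711606  0.11554617 -0.8064018 ] 0.019476638700478766
```

View pics/v4.png

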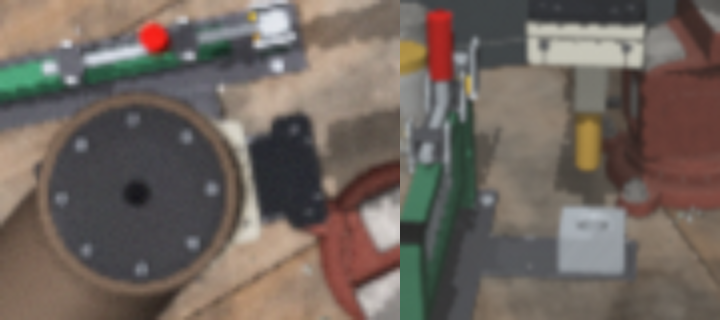

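Top view is blocked by the wrist. In the side crop the pin's foot is at (588,165) and the hole at (592,224), so I'll compare them by number.

```bash
python3 - <<'E'
from h import *
s=cap("side"); p=r.get_state()["tcp_pos"]
im=s["img"]; g=cv2.cvtColor(im,cv2.COLOR_BGR2HSV)
def cen(m,o):
    n,l,st,ce=cv2.connectedComponentsWithStats(m); k=1+np.argmax(st[1:,4]); print(st[k]); return ce[k]+o
pc=cen(cv2.inRange(g[212:236,335:352],(12,110,60),(28,255,255)),[335,212]); print("pin",pc)
# dark hole within socket top
box=im[244:256,336:356].astype(int).mean(2); print(box.round().astype(int))
for z in (.108,.098,.088): print(z, proj(s,[p[0],p[1],z]))
print("bore proj",proj(s,[.458,.225,.034]),proj(s,[.468,.225,.034]))
E
```

```text
[  5   4   8  17 128]
pin [343.34375   223.7890625]
[[133 137 136 137 135 129 124 121 115 114 114 114 118 128 131 124 108  95
   91  85]
 [160 167 166 168 168 167 167 164 158 155 154 153 150 151 150 147 142 132
  124 103]
 [168 175 176 177 176 179 181 180 179 181 178 175 168 163 161 159 159 156
  147 117]
 [170 175 176 176 177 180 182 183 186 190 186 181 176 170 166 163 162 162
  153 121]
 [171 175 175 174 172 173 171 172 176 178 176 174 170 168 169 166 162 162
  155 131]
 [172 174 174 170 160 152 150 154 160 164 160 155 149 150 163 166 162 161
  155 135]
 [173 175 174 169 152 140 142 150 157 158 155 147 137 140 159 164 162 161
  154 135]
 [173 174 175 172 161 152 151 157 160 160 156 149 143 148 162 165 161 160
  154 131]
 [172 174 174 174 172 170 167 168 167 163 158 156 155 158 161 162 160 160
  153 130]
 [169 171 172 172 173 173 173 172 169 162 159 158 159 160 159 159 160 159
  150 119]
 [162 165 166 165 167 168 168 167 165 159 157 158 158 159 158 158 158 158
  149 119]
 [156 158 158 159 160 160 160 159 158 157 156 157 157 157 156 156 157 158
  148 118]]
0.108 [[343.61878125 222.5438488 ]]
0.098 [[343.58821172 226.23719488]]
0.088 [[343.55755569 229.90413758]]
bore proj [[343.79816803 249.1992889 ]] [[339.9124016  248.71648324]]
```

```bash
python3 - <<'E'
from h import *
s=cap("side"); t=cap("top"); t["img"]=cv2.imread("pics/top0.png")
def dark(img,box,th):
    x0,y0,x1,y1=box; a=img[y0:y1,x0:x1].astype(float).mean(2); w=np.clip(th-a,0,None); yy,xx=np.mgrid[y0:y1,x0:x1]
    return np.array([(w*xx).sum()/w.sum(),(w*yy).sum()/w.sum()])
print(t["img"][226:242,292:308].mean(2).astype(int))
h=dark(t["img"],(294,229,305,239),175); print(h,onz(t,h,.034))
hs=dark(s["img"],(338,248,352,253),166); print(hs,onz(s,hs,.034), tri(s,hs,t,h))
E
```

```text
[[132 143 155 170 187 196 204 210 219 228 230 229 228 202 107  76]
 [196 202 207 219 226 227 230 231 231 230 230 231 228 209 126  77]
 [225 228 228 228 230 228 229 229 230 231 232 234 230 211 142  76]
 [229 231 231 230 225 219 217 214 221 228 232 232 231 220 160  83]
 [227 231 232 225 206 177 176 176 190 207 226 233 233 227 185  97]
 [228 229 229 216 169 141 145 154 157 174 206 228 232 231 205 112]
 [229 231 229 202 144 149 155 153 149 158 185 224 231 231 211 128]
 [228 231 223 183 138 163 165 162 156 153 177 221 231 230 214 142]
 [217 228 223 183 137 162 167 166 161 156 180 218 232 231 218 161]
 [200 228 226 206 161 161 167 169 165 161 190 224 231 231 228 189]
 [195 226 229 223 201 172 163 172 170 183 212 228 231 231 230 203]
 [184 227 229 230 226 206 194 197 201 213 228 231 233 233 231 210]
 [174 227 230 231 230 227 223 223 225 229 232 233 233 232 230 213]
 [169 224 229 230 230 230 231 229 230 230 231 231 228 225 205 184]
 [152 210 228 229 228 230 230 229 224 207 203 196 191 175 140 129]
 [134 192 226 220 205 204 195 190 172 141 134 123 108 107 103 102]]
[298.21397915 232.88595953] [0.45882177 0.22701187 0.034     ]
[345.3828892  250.24053296] [0.45295077 0.22923542 0.034     ] (array([0.45625584, 0.22654734, 0.03219273]), np.float64(0.005259558570821392))
```

```bash
python3 -m crank '[{"xyz":[0.11,0.05,0.7],"delta_rot":[0,0,0],"claw":1},{"xyz":[0.11,0.05,1.4],"delta_rot":[0,0,0],"claw":1},{"xyz":[0.11,0.05,1.4],"delta_rot":[0,0,0],"claw":1},{"xyz":[0.11,0.05,1.4],"delta_rot":[0,0,0],"claw":1}]' 30
python3 - <<'E'
from h import *
s=cap("side"); im=s["img"]
st=r.get_state(); print(st["tcp_pos"],st["contact_force"])
cv2.imwrite("pics/v5.png",cv2.resize(im[215:275,315:375],(600,600),interpolation=cv2.INTER_CUBIC))
E
```

```text
time_s: 6.95
tcp_pos: [0.455, 0.2262, 0.0956]
eef_rot: [180.0, 0.1, -170.3]
contact_force: [0.2, 0.6, -1.0]
gripper_width: 0.0193
gripper_force: 30.0
[0.45508529 0.22629922 0.09569565] [ 0.40635626 -0.10816748 -1.3573656 ]
```

View pics/v5.png

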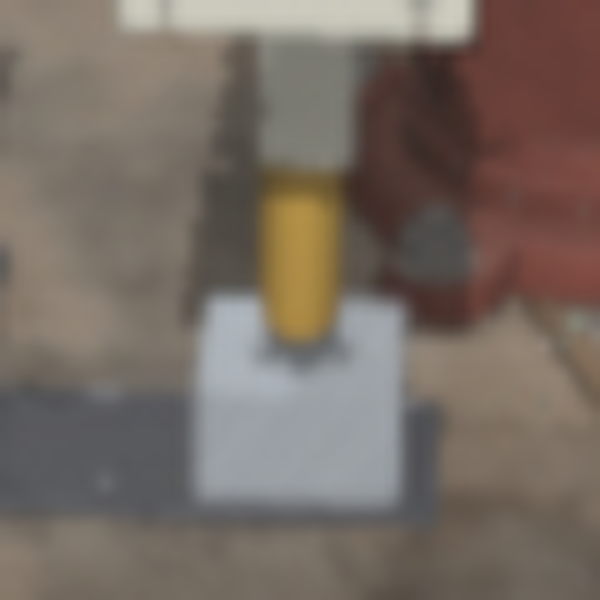

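Pin column 302 against hole 258–348 (centre 303): aligned. I'll lower it in slow steps.

```bash
python3 -m crank '[{"xyz":[0,0,0.15],"delta_rot":[0,0,0],"claw":1},{"xyz":[0,0,0.3],"delta_rot":[0,0,0],"claw":1},{"xyz":[0,0,0.42],"delta_rot":[0,0,0],"claw":1},{"xyz":[0,0,0.42],"delta_rot":[0,0,0],"claw":1}]' 30
```

```text
time_s: 7.5
tcp_pos: [0.4543, 0.2255, 0.0816]
eef_rot: [-180.0, -0.0, -170.3]
contact_force: [-0.0, -0.3, -0.8]
gripper_width: 0.0192
gripper_force: 30.0
```

```bash
python3 -m crank '[{"xyz":[0,0,0.15],"delta_rot":[0,0,0],"claw":1},{"xyz":[0,0,0.3],"delta_rot":[0,0,0],"claw":1},{"xyz":[0,0,0.45],"delta_rot":[0,0,0],"claw":1},{"xyz":[0,0,0.55],"delta_rot":[0,0,0],"claw":1},{"xyz":[0,0,0.6],"delta_rot":[0,0,0],"claw":1},{"xyz":[0,0,0.6],"delta_rot":[0,0,0],"claw":1}]' 30
```

```text
time_s: 8.25
tcp_pos: [0.4545, 0.2257, 0.0639]
eef_rot: [-180.0, -0.0, -170.3]
contact_force: [0.0, 0.2, -0.4]
gripper_width: 0.019
gripper_force: 30.0
```

```bash
python3 -m crank '[{"xyz":[0,0,0],"delta_rot":[0,0,0],"claw":0.5},{"xyz":[0,0,0],"delta_rot":[0,0,0],"claw":0.3},{"xyz":[0,0,0],"delta_rot":[0,0,0],"claw":0.3},{"xyz":[0,0,0],"delta_rot":[0,0,0],"claw":0.3},{"xyz":[0,0,-1.5],"delta_rot":[0,0,0],"claw":0.3},{"xyz":[0,0,-3.2],"delta_rot":[0,0,0],"claw":0},{"xyz":[0,0,-5],"delta_rot":[0,0,0],"claw":0},{"xyz":[0,0,-6.7],"delta_rot":[0,0,0],"claw":0},{"xyz":[0,0,-6.7],"delta_rot":[0,0,0],"claw":0}]' 30
python3 - <<'E'
from h import *
s=cap("side"); im=s["img"]
st=r.get_state(); print(st["tcp_pos"],st["contact_force"])
cv2.imwrite("pics/v6.png",cv2.resize(im[115:275,265:385],(450,600),interpolation=cv2.INTER_CUBIC))
for P in ([.4545,.2257,.008],[.4545,.2257,.108]): print(proj(s,P))
k=tri  # knob column check
g=cv2.cvtColor(im,cv2.COLOR_BGR2HSV); m=cv2.inRange(g[175:215,285:310],(0,150,100),(8,255,255)); ys,xs=np.nonzero(m); print("knob px",xs.mean()+285,ys.mean()+175, proj(s,[.569,.246,.1805]), proj(s,[.568,.245,.1805]))
E
```

```text
time_s: 9.38
tcp_pos: [0.4561, 0.227, 0.2695]
eef_rot: [179.8, 0.4, -170.3]
contact_force: [-0.9, -0.5, -0.9]
gripper_width: 0.087
gripper_force: 0.0
[0.45500172 0.22635458 0.26685787] [ 0.32844099 -0.37235858 -1.37143632]
[[345.00177876 258.55837834]]
[[345.37242252 222.76528735]]
knob px 297.0612244897959 193.59183673469389 [[297.12084151 193.86589861]] [[297.64898848 193.75272768]]
```

View pics/v6.png

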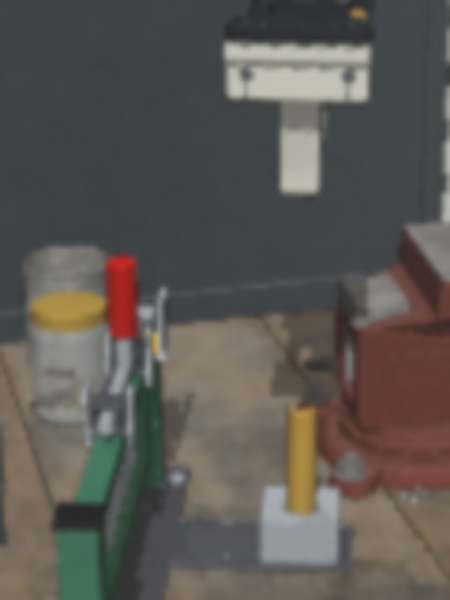

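```bash
python3 -m crank '[{"xyz":[-1.5,0,0],"delta_rot":[0,0,0],"claw":0},{"xyz":[-3,0,0],"delta_rot":[0,0,0],"claw":0},{"xyz":[-3.9,0,0],"delta_rot":[0,0,0],"claw":0},{"xyz":[-3.9,0,0],"delta_rot":[0,0,0],"claw":0},{"xyz":[-3.9,0,1.2],"delta_rot":[0,0,0],"claw":0},{"xyz":[-3.9,0,2.4],"delta_rot":[0,0,0],"claw":0},{"xyz":[-3.9,0,3.3],"delta_rot":[0,0,0],"claw":0},{"xyz":[-3.9,0,3.3],"delta_rot":[0,0,0],"claw":0.3},{"xyz":[-3.9,0,3.3],"delta_rot":[0,0,0],"claw":1},{"xyz":[-3.9,0,3.3],"delta_rot":[0,0,0],"claw":1},{"xyz":[-3.9,0,3.3],"delta_rot":[0,0,0],"claw":1},{"xyz":[-3.9,0,3.3],"delta_rot":[0,0,0],"claw":1},{"xyz":[-3.9,0,3.3],"delta_rot":[0,0,0],"claw":1},{"xyz":[-3.9,0,3.3],"delta_rot":[0,0,0],"claw":1},{"xyz":[-3.9,0,3.3],"delta_rot":[0,0,0],"claw":1}]' 12
```

```text
time_s: 11.3
tcp_pos: [0.5697, 0.2465, 0.1659]
eef_rot: [179.9, 0.0, -170.3]
contact_force: [-2.4, 5.0, 0.2]
gripper_width: 0.0195
gripper_force: 12.0
```

```bash
python3 -m crank '[{"xyz":[0,0.03,0],"delta_rot":[0,0,0],"claw":1},{"xyz":[0,0.05,-0.15],"delta_rot":[0,0,0],"claw":1},{"xyz":[0,0.05,-0.3],"delta_rot":[0,0,0],"claw":1},{"xyz":[0,0.05,-0.44],"delta_rot":[0,0,0],"claw":1},{"xyz":[0,0.05,-0.44],"delta_rot":[0,0,0],"claw":1}]' 25
```

```text
time_s: 11.92
tcp_pos: [0.5695, 0.2467, 0.1795]
eef_rot: [-180.0, 0.0, -170.3]
contact_force: [-0.3, -1.2, -2.2]
gripper_width: 0.0195
gripper_force: 25.0
```

```bash
python3 -m crank '[{"xyz":[0,0.2,0],"delta_rot":[0,0,0],"claw":1},{"xyz":[0,0.4,0],"delta_rot":[0,0,0],"claw":1},{"xyz":[0,0.6,0],"delta_rot":[0,0,0],"claw":1}]' 25
```

```text
time_s: 12.3
tcp_pos: [0.5661, 0.2651, 0.1789]
eef_rot: [-180.0, -0.0, -170.3]
contact_force: [0.0, -1.4, -2.6]
gripper_width: 0.0195
gripper_force: 25.0
```

```bash
python3 - <<'E'
from h import *
s=cap("side"); im=s["img"]
st=r.get_state(); print(st["tcp_pos"],st["contact_force"],st["gripper_force"])
cv2.imwrite("pics/v7.png",cv2.resize(im[160:260,265:345],(480,600),interpolation=cv2.INTER_CUBIC))
E
```

```text
[0.56605684 0.26572778 0.17887144] [-0.66808251  1.01233722 -2.4989176 ] 24.99979019165039
```

View pics/v7.png

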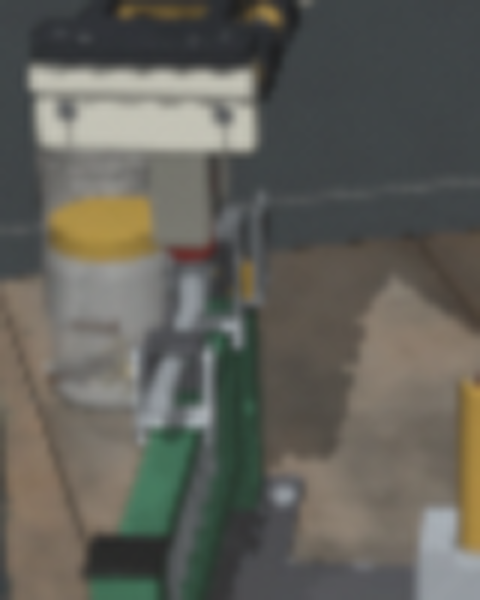

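The knob is in the fingers and lifted, the bolt is sliding freely and the forces are small. I'll draw it on to about 43 mm.

```bash
python3 -m crank '[{"xyz":[0,0.2,0],"delta_rot":[0,0,0],"claw":1},{"xyz":[0,0.4,0],"delta_rot":[0,0,0],"claw":1},{"xyz":[0,0.6,0],"delta_rot":[0,0,0],"claw":1},{"xyz":[0,0.8,0],"delta_rot":[0,0,0],"claw":1},{"xyz":[0,0.8,0],"delta_rot":[0,0,0],"claw":1}]' 25
```

```text
time_s: 12.98
tcp_pos: [0.5619, 0.2889, 0.1789]
eef_rot: [180.0, -0.1, -170.3]
contact_force: [-4.3, -1.0, -3.2]
gripper_width: 0.0195
gripper_force: 25.0
```

```bash
python3 -m crank '[{"xyz":[0.21,0.01,0],"delta_rot":[0,0,3],"claw":1},{"xyz":[0.42,0.02,0],"delta_rot":[0,0,6],"claw":1},{"xyz":[0.63,0.05,0],"delta_rot":[0,0,9],"claw":1},{"xyz":[0.84,0.08,0],"delta_rot":[0,0,11],"claw":1},{"xyz":[1.05,0.13,0],"delta_rot":[0,0,14],"claw":1},{"xyz":[1.25,0.19,0],"delta_rot":[0,0,17],"claw":1},{"xyz":[1.45,0.26,0],"delta_rot":[0,0,20],"claw":1},{"xyz":[1.65,0.33,0],"delta_rot":[0,0,23],"claw":1},{"xyz":[1.65,0.33,0],"delta_rot":[0,0,23],"claw":1}]' 25
```

```text
time_s: 14.1
tcp_pos: [0.5127, 0.2902, 0.1799]
eef_rot: [179.9, 0.1, 166.8]
contact_force: [1.5, -0.2, -3.3]
gripper_width: 0.0194
gripper_force: 25.0
```

```bash
python3 -m crank '[{"xyz":[0.12,0,0],"delta_rot":[0,0,2],"claw":1},{"xyz":[0.24,0.01,0],"delta_rot":[0,0,3],"claw":1},{"xyz":[0.34,0.02,0],"delta_rot":[0,0,5],"claw":1},{"xyz":[0.34,0.02,0],"delta_rot":[0,0,5],"claw":1},{"xyz":[0.34,0.02,0],"delta_rot":[0,0,5],"claw":1}]' 25
```

```text
time_s: 14.72
tcp_pos: [0.5025, 0.2928, 0.1793]
eef_rot: [180.0, 0.0, 161.8]
contact_force: [0.7, -0.3, -2.7]
gripper_width: 0.0195
gripper_force: 25.0
```

```bash
python3 -m crank '[{"xyz":[0.05,0,0],"delta_rot":[0,0,0],"claw":1},{"xyz":[0.1,0,0],"delta_rot":[0,0,1],"claw":1},{"xyz":[0.1,0,0],"delta_rot":[0,0,1],"claw":1},{"xyz":[0.1,0,0],"delta_rot":[0,0,1],"claw":1}]' 25
python3 - <<'E'
from h import *
s=cap("side"); im=s["img"]
p=np.array([.562,.2889]); h=np.array([.5695,.2467])
u=(p-h)/np.linalg.norm(p-h); c=r.get_state()["tcp_pos"][:2]
k0=np.array([.5695,.2467]); H=k0+.170*np.array([-.160,.987]); d=c-H
a=np.arctan2(-d[0]*.987-d[1]*.160, -(d@np.array([-.160,.987]))); print("theta",a,"bolt",.170-np.linalg.norm(d), r.get_state()["contact_force"])
cv2.imwrite("pics/v8.png",cv2.resize(im[160:270,270:370],(545,600),interpolation=cv2.INTER_CUBIC))
E
```

```text
time_s: 15.22
tcp_pos: [0.4995, 0.2938, 0.1793]
eef_rot: [180.0, 0.0, 160.7]
contact_force: [2.0, 0.5, -3.1]
gripper_width: 0.0194
gripper_force: 25.0
theta 0.5018766970808795 bolt 0.041891177591058315 [ 1.88834315  0.10119159 -2.28641118]
```

View pics/v8.png

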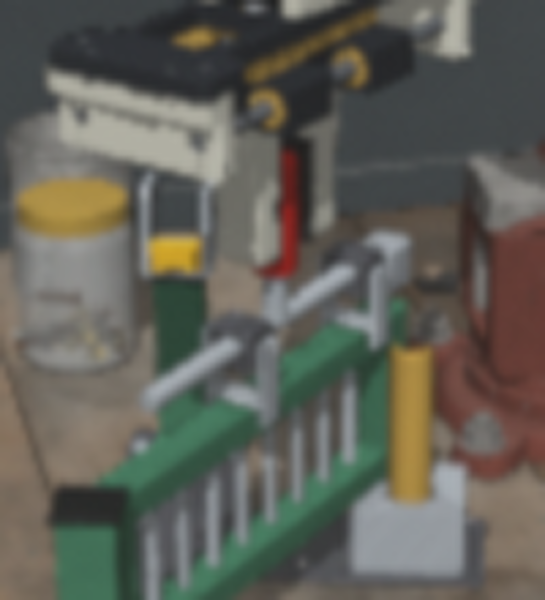

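The gate is open to about 0.50 rad, with its bars right at the upright pin at (410,425). A small extra pull will confirm contact.

```bash
python3 -m crank '[{"xyz":[0.04,0,0],"delta_rot":[0,0,0],"claw":1},{"xyz":[0.08,0,0],"delta_rot":[0,0,0],"claw":1},{"xyz":[0.08,0,0],"delta_rot":[0,0,0],"claw":1},{"xyz":[0.08,0,0],"delta_rot":[0,0,0],"claw":1}]' 25
```

```text
time_s: 15.78
tcp_pos: [0.4976, 0.2943, 0.1795]
eef_rot: [180.0, 0.1, 160.7]
contact_force: [4.9, -2.2, -2.2]
gripper_width: 0.0193
gripper_force: 25.0
```

```bash
python3 -m crank '[{"xyz":[0.03,0,0],"delta_rot":[0,0,0],"claw":1},{"xyz":[0.06,0,0],"delta_rot":[0,0,0],"claw":1},{"xyz":[0.06,0,0],"delta_rot":[0,0,0],"claw":1},{"xyz":[0.06,0,0],"delta_rot":[0,0,0],"claw":1},{"xyz":[0.06,0,0],"delta_rot":[0,0,0],"claw":1}]' 25
```

```text
time_s: 16.4
tcp_pos: [0.4974, 0.2946, 0.1801]
eef_rot: [179.9, 0.2, 160.7]
contact_force: [11.4, -3.9, -3.6]
gripper_width: 0.0196
gripper_force: 25.0
```

```bash
python3 - <<'E'
from h import *
s=cap("side"); g=cv2.cvtColor(s["img"],cv2.COLOR_BGR2HSV)
m=cv2.inRange(g[215:260,336:356],(12,110,60),(28,255,255)); ys,xs=np.nonzero(m)
f=np.polyfit(ys,xs,1); print("pin lean rad",np.arctan(f[0]),"px",xs.mean()+336,ys.min()+215,ys.max()+215, r.get_state()["contact_force"])
print(job.close_job())
E
```

```text
pin lean rad -0.06838897860822139 px 345.75 224 251 [11.10379167 -4.3858107  -2.18151469]
the job is handed in; nothing more can be done
None
```

The job is handed in, verdict not shown: the pin stood in the bore (lean about 0.07 rad in the side view), the bolt was drawn about 42 mm, and the gate was held by the knob against the pin at about 0.51 rad with about 11 N of pull; I did not re-measure the jar and pliers at the end, but nothing was seen to touch them.

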